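Find the key of the medicine drawer

TASK

Someone has mixed up the three keys in the wooden rack, and only one of them works the lock on top of the white medicine box: find it by trying them (pushed fully home, the right one turns clockwise, the others soon stop hard), and put each key that does not work back fully into a slot of the rack. Turn the right one to its stop so that the drawer comes open, leave that key fully home in the lock and let go, and leave the things around undisturbed.

Things in the scene. Friction and masses are not known exactly. Their poses are not given: they have to be found in the camera images.
- med_box: white steel medicine box, fixed, 130 deep (x), 170 wide (y), 80 high; origin: centre of its underside, z up. Drawer front faces its -x. On top, near the left front: a raised steel ring (inner diameter 36, outer 54, 3 high) round the brass lock plug. Inside the lock, out of sight, are the wards that let only one key turn; which key is drawn anew each time, so keys must be tried
- lock_mouth (a point): centre of the keyhole, at (-30, 50, 80) mm in the box's frame and with its axes, on the brass plug's face where a key's collar comes to rest. The slot, 25 long and 7 wide, lies along y while locked and takes every key's blade down to the collar. A key is fully home when its origin is within 2 mm of this point; held more than 2 mm too high even the right key is blocked
- lock_plug (a joint): turn of the lock plug: 0 locked, 1.1 rad at its stop, clockwise from above. It follows the key after up to 0.2 rad of play, with slight friction (0.05 N m), no spring, and stays where left. A wrong key fully home stops hard below 0.55 rad. A turned key cannot be drawn out; turn it back a little past its first angle so that the play is taken up and the plug is at 0 again for the next key
- drawer (a joint): opening of the flush drawer in the box's front: 0 shut, 0.0385 m when the lock is fully turned; the lock alone drives it (0.035 m per rad), there is nothing to pull
- key_rack: light wooden block, fixed, 44 deep (x), 160 wide (y), 52 high; origin: centre of its underside, z up. Three slots in its top at y = -50, 0 and +50 mm, each 25.5 long along y, 7.5 wide, 46 deep. At the start a key stands in each (which in which varies), collar on the top face, blade along y
- key_1: key, 45 g: black head 26 wide (y), 8 thick (x), from 16 to 42 above the origin; thin neck; steel collar 30 across, 4 thick; flat blade 22 wide (y), 4 thick, straight down to 43 below. Origin: centre of the collar's underside; z up to the head. Same turned half round. Both blade edges have one notch, 6 wide left, here 11 to 19 below the collar
- key_2: key like key_1 in all but the notch, which lies 19 to 27 below the collar; origin and axes the same
- key_3: key like key_1 in all but the notch, which lies 27 to 35 below the collar; origin and axes the same
- mug_b: bystander: small striped cup, 60x83x51, origin at the centre of its underside
- kitchen_timer: bystander: red and white wind-up timer, 69x68x53, origin at the centre of its underside
- lemon: bystander: lemon, 78x55x56, origin at its underside
Not all that is in view belongs to the job. Leave any turquoise look-alike of the key_3 alone.

How it is judged:
By the outcome, as a careful person would: the job done as asked, in the order asked, and still so for the second after the job is handed in, with the robot touching nothing.
It also fails if it takes over 72 s, if anything falls off the work surface, if the arm or the gripper's body presses on something with over 40 N, if the wrist force passes 120 N, or if a joint passes its speed limit or range.

ROBOT

A 6-joint arm with a two-finger parallel gripper is mounted at the origin on a cart in front of the work surface, level with it; the furniture and walls round the work are solid. World frame = base frame: x ahead of the robot, y to its left, z up, the work surface at z = 0. Lengths are in mm, angles in rad, forces in N, time in s.
With the tool pointing down it reaches from about 350 to 925 mm from the base axis. Payload 6.4 kg.
Tool frame: the origin (TCP) lies between the finger pads; the fingertips stand 19 mm ahead of it and the grasp point (between the pads) is the TCP; z points along the fingers, y is the line along which they close (so a half turn about z gives the same grasp; the last joint's range is limited). The gripper opens to 94 mm and grips with 3 to 60 N. Pads are 16 mm wide; open, the fingers measure 119 mm over their backs; the gripper's body (75 mm by 177 mm) begins 78 mm behind the grasp point.
Start: joints at [1.052, 0.245, 1.558, -0, 1.339, -0.174], TCP at [219.703, 611.755, 199.555] pointing down, gripper open.
Joint ranges: [-3.13, 3.13], [-1.02, 2.26], [0.13, 2.54], [-0.95, 4.09], [0.21, 2.88], [-2.74, 2.74]. Speed limits (rad/s): [2.57, 2.57, 3.14, 3.14, 3.14, 3.14].

INTERFACE

Orientations are given as a unit quaternion [x, y, z, w].
In Python, from plant import read_state, get_image, camera_model, job_done, regions_of, tip_of gives the robot as it stands. The module is installed in compiled form; this text tells all that it offers.
- The arm moves only by the tool servo_tool, never from a script. Its argument "motion" is a list of rows, each a list of 3 entries, a list of its own where there are three numbers: the shift along the world's x, y, z in mm, then the turn about the world's z in degrees, then the closure, from 0 (fully open) to 1 (shut). In form: [[[dx, dy, dz], roll, jaw], ...]. A call has 1 to 10 rows; each row shifts and turns the commanded pose from where the row before left it; what a row does not reach is not made up. A row lasts 1/12 s, in which the tool goes at most 41.7 mm and 7.16 degrees, less where a joint would pass 70% of its speed; a pose out of reach is approached as far as the arm can. A call with a gripper value outside its range is refused whole. The fingers move at their own pace and stop on an object; the grip force is fixed at half the most. Time passes only in rows, so rows that do not move let the fingers close. It gives the time, the measured TCP pose, the force, the opening and the grip force at its end, in the units of the state.
- read_state(): the state, without advancing time (a new reading comes with each control period).
- get_image(name): name is "scene" or "side" or "wrist"; returns the picture (384x512x3 uint8, red, green, blue); there is no depth.
- camera_model(name): a dict with "camera_matrix" (3x3 intrinsics, pixels), "R" (3x3) and "t" (3): a world point X has camera coordinates R X + t; the wrist camera has in their place "tool_from_camera" (4x4, takes a point from camera to tool coordinates, whose origin is the TCP and whose axes are the flange's). Camera axes: x right, y down, z forward; pixel columns grow to the right and rows downward; lengths in mm; the calibration is good to about 2 mm. A picture is of the moment at which its call begins: read the wrist's pose just before it. camera_model takes no time and is no camera call.
- job_done(): hands the job in; it is judged then, once.
Trained networks look in the newest picture that a camera, given by its name, has taken for a name from the list of things; names that differ only in an ending like _2 or _b are one class to them, and where a whole thing is asked for, a point or a joint stands for the part that bears it (a point fixed in the world has none). Each returns a list of dicts, best first, with "score" (0 to 1); they miss things now and then, are a little off and sometimes report something else, mostly with a low value. They report only what shows in the picture. A call takes as long as a camera call. They do not tell look-alikes from the thing itself.
- regions_of(camera, thing): "region" (384x512 bool, what is visible of it) and "point" ([column, row] in pixels, amid what is visible of it).
- tip_of(camera, thing): "point" ([column, row] in pixels: a listed point, or the origin of a listed thing).
The state is a dict: "t": time; "qpos": joint angles; "joint_vel": joint speeds; "joint_efforts": joint torques, N m; "position": TCP position; "tcp_rot": TCP orientation; "ft_force": force on the tool from outside, world axes, zero at the start; "wrist_torque": the same for the moment, N m; "opening": opening from 0.0 (shut) to 1.0 (fully open); "gripper_force": force on a finger pad.
Only numpy, scipy, OpenCV 4.12 (cv2) and the standard library are available. Lean on these libraries where they do the work, as an engineer would, in place of code of your own. Each camera call takes 0.05 s, during which the arm holds its last target. There are 200 camera calls.

## Working session

There is one attempt and no reset: what is moved stays moved. The work goes in short steps, Python scripts to look and compute and a tool call to move; the robot and the scene stay as the last step left them, time stands still between calls to the robot, and variables do not carry over. Pictures are saved under pics/ and viewed, at most 10 in all, crops included, and the job is handed in when it is done.

Besides the shell and the picture viewer there is one more tool, called as name(argument=value, ...) on one line, values as JSON. servo_tool: Moves the arm, as the interface text tells. Its arguments: {"type":"object","properties":{"motion":{"type":"array","items":{"type":"array"}}},"required":["motion"]}

```bash
mkdir -p pics; cat > h.py <<'E'
import numpy as np, cv2
from plant import *
from scipy.spatial.transform import Rotation as Ro
def ray(cam,px,st=None):
    m=camera_model(cam);K=np.array(m["camera_matrix"]);d=np.linalg.inv(K)@[px[0],px[1],1]
    if cam!="wrist":
        R=np.array(m["R"]);t=np.array(m["t"]);return -R.T@t,R.T@d
    T=np.array(m["tool_from_camera"]);R=Ro.from_quat(st["tcp_rot"]).as_matrix()
    return np.array(st["position"])+R@T[:3,3],R@T[:3,:3]@d
def onz(cam,px,z,st=None):
    o,d=ray(cam,px,st);return o+d*(z-o[2])/d[2]
def proj(cam,X,st=None):
    m=camera_model(cam);K=np.array(m["camera_matrix"]);X=np.array(X,float)
    if cam!="wrist": c=np.array(m["R"])@X+np.array(m["t"])
    else:
        T=np.array(m["tool_from_camera"]);R=Ro.from_quat(st["tcp_rot"]).as_matrix()
        c=T[:3,:3].T@(R.T@(X-st["position"])-T[:3,3])
    p=K@c;return p[:2]/p[2]
def snap(cam,name):
    im=get_image(cam);cv2.imwrite(f"pics/{name}.png",im[:,:,::-1]);return im
E
python3 - <<'E'
from h import *
s=read_state();print(s["position"],s["tcp_rot"],s["opening"])
a=snap("scene","s0");b=snap("side","d0");
cv2.imwrite("pics/two.png",np.hstack([cv2.resize(x,(400,300)) for x in(a,b)])[:,:,::-1])
for c in("scene","side"):
  for t in("key_1","lock_mouth","key_rack","med_box"):
    for r in tip_of(c,t)[:5]:
      print(c,t,round(r["score"],2),np.round(r["point"]))
E
```

```text
[219.38494097 611.23108053 198.49525313] [ 1.71525498e-01  9.85179253e-01 -8.65988989e-04 -3.04475191e-04] 0.998209651396728
scene key_1 0.66 [229. 251.]
scene key_1 0.65 [220. 235.]
scene key_1 0.62 [202. 245.]
scene key_1 0.6 [233. 225.]
scene key_1 0.58 [207. 224.]
scene lock_mouth 0.81 [259. 203.]
scene lock_mouth 0.58 [233. 225.]
scene key_rack 0.93 [219. 252.]
scene med_box 0.92 [263. 215.]
side key_1 0.64 [287. 238.]
side key_1 0.62 [320. 265.]
side key_1 0.58 [248. 249.]
side key_1 0.51 [282. 253.]
side key_1 0.49 [281. 270.]
side lock_mouth 0.89 [278. 206.]
side key_rack 0.59 [280. 274.]
side med_box 0.69 [266. 221.]
```

View pics/s0.png

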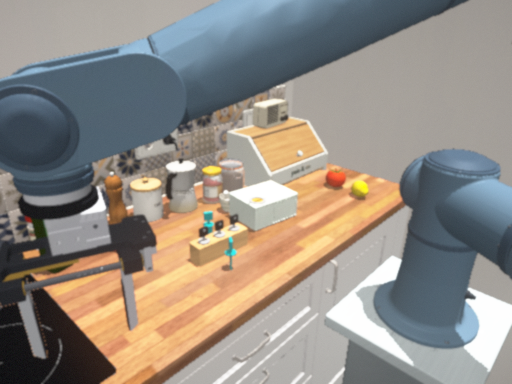

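View pics/d0.png

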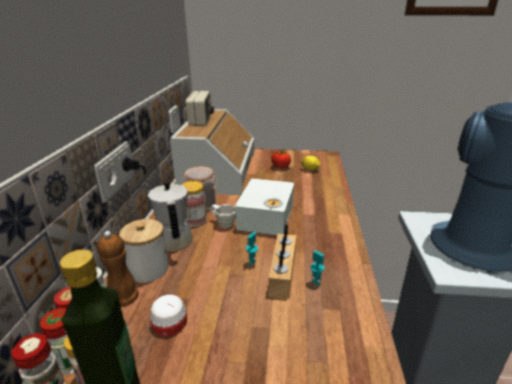

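The scene view shows the rack at (219,245) with black-headed keys at about (203,236), (219,228) and (234,220). Turquoise look-alikes stand at (208,220) and (231,250), and the box is at (263,205) with its lock at (257,200). The candidates are therefore three black keys and two turquoise decoys, and I choose the black ones. In the side view the turquoise ones are at (251,248) and (318,268), with the rack between them at (283,265).

```bash
python3 - <<'E'
from h import *
def tri(p,q):
    o1,d1=ray("scene",p);o2,d2=ray("side",q)
    A=np.c_[d1,-d2];x=np.linalg.lstsq(A,o2-o1,rcond=None)[0]
    return (o1+d1*x[0]+o2+d2*x[1])/2, np.linalg.norm(o1+d1*x[0]-o2-d2*x[1])
print("lock",tri((259,203),(278,206)),onz("scene",(259,203),80),onz("side",(278,206),80))
print("rack",tri((219,252),(280,274)),"box",tri((263,215),(266,221)))
for p in((202,245),(220,235),(233,225),(229,251),(207,224)):print(p,onz("scene",p,52).round())
for p in((287,238),(282,253),(281,270),(320,265),(248,249)):print(p,onz("side",p,52).round())
E
```

```text
lock (array([508.03505461, -19.14988667,  78.638414  ]), np.float64(4.903758907783054)) [509.28724462 -21.54135809  80.        ] [507.61908487 -11.82154371  80.        ]
rack (array([493.14550828, 153.22478097,  -3.69597823]), np.float64(4.416706705847067)) box (array([544.08605474, -77.3262767 ,  -0.57304519]), np.float64(14.749544633787929))
(202, 245) [484. 216.  52.]
(220, 235) [489. 151.  52.]
(233, 225) [504.  89.  52.]
(229, 251) [416. 187.  52.]
(207, 224) [559. 136.  52.]
(287, 238) [480.  91.  52.]
(282, 253) [490. 151.  52.]
(281, 270) [490. 209.  52.]
(320, 265) [407. 185.  52.]
(248, 249) [568. 143.  52.]
```

servo_tool(motion=[[[20, -34, 5], -7, 0], [[20, -34, 5], -7, 0], [[20, -34, 5], -7, 0], [[20, -34, 5], -7, 0], [[20, -34, 5], -7, 0], [[20, -34, 5], -7, 0], [[20, -34, 5], -7, 0], [[20, -34, 5], -7, 0], [[20, -34, 5], -7, 0], [[20, -34, 5], -7, 0]])

```text
t: 1.33
position: [420.3, 270.1, 250.1]
tcp_rot: [0.708, 0.707, 0.0, 0.0]
ft_force: [0.5, -0.2, 0.2]
opening: 1.002
gripper_force: 0.0
```

servo_tool(motion=[[[22, -40, 0], 0, 0], [[20, -39, 0], 0, 0], [[10, -20, 0], 0, 0], [[0, 0, 0], 0, 0], [[0, 0, 0], 0, 0]])

```text
t: 1.75
position: [469.0, 177.5, 249.6]
tcp_rot: [0.706, 0.708, 0.0, -0.0]
ft_force: [-0.3, 0.5, 0.2]
opening: 1.004
gripper_force: 0.0
```

```bash
python3 - <<'E'
from h import *
s=read_state();print(s["position"],s["tcp_rot"],s["qpos"],s["ft_force"],camera_model("wrist")["tool_from_camera"])
a=snap("wrist","w0")
for t in("key_1","lock_mouth","key_rack"):
    for r in tip_of("wrist",t)[:6]:
      print(t,round(r["score"],2),np.round(r["point"],1),onz("wrist",r["point"],{"key_1":52,"lock_mouth":80,"key_rack":0}[t],s).round(1))
E
```

```text
[469.04848082 177.49576779 249.59285027] [ 7.06485586e-01  7.07727395e-01  8.30938934e-05 -2.07977495e-04] [ 1.35057324e-01 -1.50906405e-01  1.87631034e+00  4.36765379e-04
  1.41630869e+00  1.33233907e-01] [-0.31045064  0.54317843  0.2453794 ] [[-4.81531810e-04 -9.62615927e-01 -2.70869608e-01  7.92748375e+01]
 [ 9.99999578e-01 -6.75389426e-04  6.22472980e-04  3.25738084e-01]
 [-7.82144874e-04 -2.70869194e-01  9.62615847e-01 -1.85316634e+02]
 [ 0.00000000e+00  0.00000000e+00  0.00000000e+00  1.00000000e+00]]
key_1 0.96 [212.3 166.9] [415.9 188.2  52. ]
key_1 0.94 [322.9 206.5] [562.4 134.6  52. ]
key_1 0.8 [266.9 187.4] [486.9 161.   52. ]
key_1 0.66 [266.2 227.2] [486.7 104.8  52. ]
key_1 0.55 [269.9 153.8] [490.2 205.3  52. ]
key_rack 0.82 [263.1 181.9] [483.5 156.4   0. ]
```

View pics/w0.png

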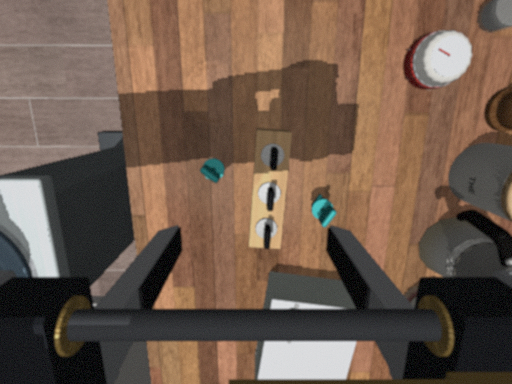

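The wrist view shows black keys with grey collars at about (272,155), (269,193) and (266,228), and turquoise look-alikes at (212,169) and (322,211). The box is at the bottom. Next I fit the collars more precisely and check them in a crop.

```bash
python3 - <<'E'
from h import *
s=read_state();im=cv2.imread("pics/w0.png")
h=cv2.cvtColor(im,cv2.COLOR_BGR2HSV).astype(int)
m=((h[...,1]<60)&(h[...,2]>95)).astype(np.uint8); 
# include heads lying inside by hull
n,l,st,c=cv2.connectedComponentsWithStats(m[135:245,245:295])
big=cv2.resize(im[120:260,230:310],None,fx=4,fy=4,interpolation=cv2.INTER_CUBIC)
P=[]
for y0,y1 in((140,172),(176,210),(213,246)):
    q=np.argwhere(m[y0:y1,250:290])[:,::-1]+[250,y0]
    q=cv2.convexHull(q.astype(np.float32));(cx,cy),r=cv2.minEnclosingCircle(q)
    p=onz("wrist",(cx,cy),56,s);P.append(p);print(cx,cy,r,p.round(1))
    cv2.circle(big,(int((cx-230+.5)*4),int((cy-120+.5)*4)),int(r*4),(0,0,255),1)
P=np.array(P);d=P[0]-P[2];print(np.linalg.norm(d),np.degrees(np.arctan2(d[1],d[0]))-90,P.mean(0))
cv2.imwrite("pics/c0.png",big)
E
```

```text
272.112060546875 154.71551513671875 11.909552574157715 [491.8 206.6  56. ]
268.8958435058594 192.7291717529297 11.434725761413574 [488.7 156.7  56. ]
265.79412841796875 228.0294189453125 10.972612380981445 [485.5 107.1  56. ]
99.66885587963526 -3.6467568875507084 [488.67297986 156.80911088  56.        ]
```

View pics/c0.png

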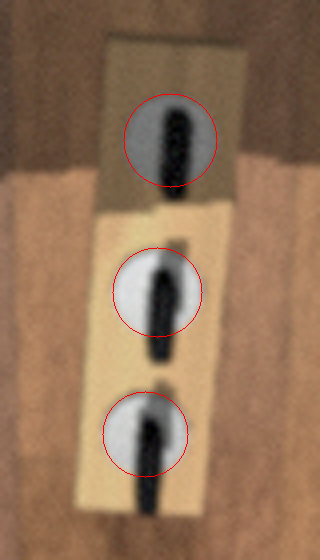

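The crop confirms the circles sit on the collars of the three black-headed keys, with 99.7 mm across the outer two. The rack's yaw is -3.65°. Next I look at the lock from above.

servo_tool(motion=[[[8, -35, 0], 0, 0.5], [[8, -35, 0], 0, 0.5], [[8, -35, 0], 0, 0.5], [[0, -20, 0], 0, 0.5], [[0, 0, 0], 0, 0.5], [[0, 0, 0], 0, 0.5]])

```text
t: 2.45
position: [492.7, 53.7, 249.6]
tcp_rot: [0.706, 0.709, 0.0, -0.0]
ft_force: [0.1, 0.5, -0.5]
opening: 0.612
gripper_force: 0.0
```

```bash
python3 - <<'E'
from h import *
s=read_state();print(s["position"],s["tcp_rot"],s["t"])
a=snap("wrist","w1")
for t in("lock_mouth","med_box"):
    for r in tip_of("wrist",t)[:3]:
      print(t,round(r["score"],2),np.round(r["point"],1),onz("wrist",r["point"],{"lock_mouth":80,"med_box":0}[t],s).round(1))
p=tip_of("wrist","lock_mouth")[0]["point"];x,y=map(int,p)
c=a[max(0,y-70):y+70,max(0,x-70):x+70]
cv2.imwrite("pics/w1c.png",np.hstack([cv2.resize(a,(400,300)),cv2.resize(c,(400,300*1))])[:,:,::-1])
E
```

```text
[492.65859393  53.72254176 249.55651382] [ 7.05705195e-01  7.08505542e-01  1.82537819e-04 -2.02063782e-04] 2.45
lock_mouth 0.57 [277.6 240.7] [524.1 -26.3  80. ]
med_box 0.69 [288.4 252. ] [548.9 -81.7   0. ]
```

View pics/w1c.png

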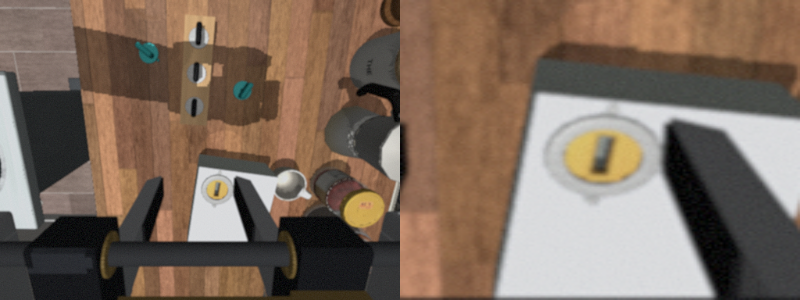

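The lock's brass plug is at about pixel (278,242) with the slot visible, and the box's left top edge gives its yaw. I fit the brass disc and edge, and cross-check the rack from this view.

```bash
python3 - <<'E'
from h import *
s=read_state();im=cv2.imread("pics/w1.png")
h=cv2.cvtColor(im,cv2.COLOR_BGR2HSV).astype(int)
x0,y0,x1,y1=245,215,310,265
b=((h[...,0]>15)&(h[...,0]<35)&(h[...,1]>90)&(h[...,2]>120)).astype(np.uint8)[y0:y1,x0:x1]
n,l,st,c=cv2.connectedComponentsWithStats(b);i=1+np.argmax(st[1:,4]);print(st[i])
q=cv2.convexHull((np.argwhere(l==i)[:,::-1]+[x0,y0]).astype(np.float32))
W=np.array([onz("wrist",p,80,s)[:2] for p in q[:,0]]);print("brass ",cv2.minEnclosingCircle(W.astype(np.float32)))
# slot: dark pixels within disc
hull=np.zeros(im.shape[:2],np.uint8);cv2.fillConvexPoly(hull,q.astype(int),1)
hull=cv2.erode(hull,np.ones((3,3)))
d=np.argwhere((hull>0)&(h[...,2]<110))[:,::-1];D=np.array([onz("wrist",p,80,s)[:2] for p in d])
e,v=np.linalg.eigh(np.cov(D.T));print("slot",len(D),D.mean(0),e**.5,v[:,1],D.min(0),D.max(0))
# left top edge: first white pixel per row
E=[]
for r in range(225,300):
    w=np.where((h[r,225:300,1]<40)&(h[r,225:300,2]>165))[0]
    if len(w):E.append(onz("wrist",(225+w[0],r),80,s)[:2])
E=np.array(E);vx,vy,X,Y=cv2.fitLine(E.astype(np.float32),cv2.DIST_HUBER,0,.01,.01).ravel()
print("edge dir",vx,vy,X,Y,"yaw",np.degrees(np.arctan2(vx,vy)))
for lo,hi in((25,0),):
  for yy,zz in((47,56),):pass
# cross-check with keys: predicted pixels of collars
for P in((491.8,206.6,56),(488.7,156.7,56),(485.5,107.1,56)):print(proj("wrist",P,s).round(1))
m=((h[...,1]<60)&(h[...,2]>95)).astype(np.uint8)
for P in((488.7,156.7,56),(485.5,107.1,56)):
    px,py=proj("wrist",P,s);a,b2=int(px)-13,int(py)-15
    q=np.argwhere(m[b2:b2+30,a:a+26])[:,::-1]+[a,b2];print(cv2.minEnclosingCircle(cv2.convexHull(q.astype(np.float32))))
E
```

```text
[ 20  16  26  24 418]
brass  ((524.3488159179688, -28.219425201416016), 17.075571060180664)
slot 41 [524.25796332 -30.35006448] [1.29922938 5.88391255] [0.23808797 0.97124359] [521.0467769  -38.43232089] [527.21317124 -17.4135295 ]
edge dir 0.13419949 0.99095434 485.4224 -56.575912 yaw 7.7123322
[253.4  46.4]
[250.6  92.1]
[247.9 134.3]
((251.10748291015625, 93.44392395019531), 12.971782684326172)
((248.5, 135.5), 12.103818893432617)
```

servo_tool(motion=[[[-3.6, 26.7, 0], -2, 0.5], [[-3.6, 26.7, -20], -1.9, 0.5], [[0, 0, -40], 0, 0.5], [[0, 0, -40], 0, 0.5], [[0, 0, -40], 0, 0.5], [[0, 0, -20], 0, 0.5], [[0, 0, -8.5], 0, 0.5], [[0, 0, 0], 0, 0.5], [[0, 0, 0], 0, 0.5]])

```text
t: 3.4
position: [486.4, 107.1, 82.1]
tcp_rot: [0.729, 0.685, 0.001, 0.0]
ft_force: [0.2, -0.3, 1.2]
opening: 0.499
gripper_force: 0.0
```

servo_tool(motion=[[[0, 0, 0], 0, 1], [[0, 0, 0], 0, 1], [[0, 0, 0], 0, 1], [[0, 0, 0], 0, 1], [[0, 0, 0], 0, 1], [[0, 0, 0], 0, 1]])

```text
t: 3.9
position: [485.8, 106.5, 81.4]
tcp_rot: [0.729, 0.684, 0.0, 0.0]
ft_force: [0.3, 0.5, -0.4]
opening: 0.111
gripper_force: 0.0
```

servo_tool(motion=[[[0, 0, 0], 0, 1], [[0, 0, 0], 0, 1], [[0, 0, 0], 0, 1]])

```text
t: 4.15
position: [485.8, 106.5, 81.3]
tcp_rot: [0.729, 0.684, 0.0, 0.0]
ft_force: [1.0, -0.1, 1.4]
opening: 0.08
gripper_force: 30.0
```

servo_tool(motion=[[[0, 0, 20], 0, 1], [[0, 0, 38], 0, 1], [[0, 0, 37], 0, 1], [[9.7, -33.8, 0], -1, 1], [[9.7, -33.8, 0], -1, 1], [[9.7, -33.8, 0], -1, 1], [[9.7, -33.9, 0], -1, 1], [[0, 0, -8], 0, 1], [[0, 0, -8], 0, 1], [[0, 0, 0], 0, 1]])

```text
t: 4.98
position: [522.6, -28.0, 157.4]
tcp_rot: [0.753, 0.658, -0.001, -0.002]
ft_force: [-1.0, 0.1, -0.8]
opening: 0.081
gripper_force: 30.0
```

servo_tool(motion=[[[0, 0, 0], 0, 1], [[0, 0, 0], 0, 1]])

```text
t: 5.15
position: [524.0, -27.5, 159.8]
tcp_rot: [0.752, 0.659, -0.0, -0.0]
ft_force: [-0.0, -0.5, 0.5]
opening: 0.079
gripper_force: 30.0
```

```bash
python3 - <<'E'
from h import *
s=read_state();print(s["position"],s["tcp_rot"],s["ft_force"],s["wrist_torque"])
a=snap("wrist","w2");x,y=proj("wrist",(524.4,-28.5,85),s);print(x,y)
x,y=int(x),int(y);c=a[y-60:min(384,y+60),x-80:x+80]
cv2.imwrite("pics/w2c.png",cv2.resize(c,None,fx=4.5,fy=4.5,interpolation=cv2.INTER_CUBIC)[:,:,::-1])
E
```

```text
[524.00035771 -27.50838682 159.78629347] [ 7.52157608e-01  6.58983155e-01 -1.32866998e-04 -3.41198863e-04] [-0.02018189 -0.4643057   0.48671449] [-0.14717986  0.07109096  0.03248163]
253.9490398855845 203.57288965349431
```

View pics/w2c.png

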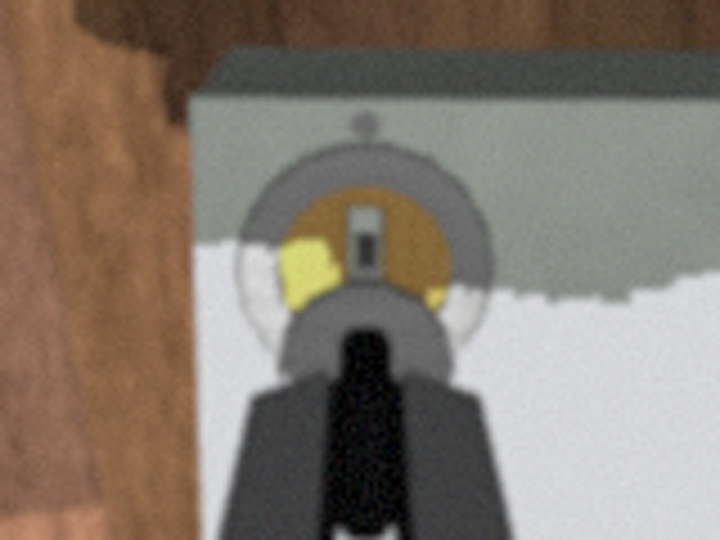

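The collar and head at about (366,350) in the crop line up laterally with the plug and slot at (365,210–280). I now check the fit along y by projecting.

```bash
python3 - <<'E'
from h import *
s=read_state();f=lambda P:((proj("wrist",P,s)-[173,143]+.5)*4.5).round()
ux=np.array([.991,-.134,0]);uy=np.array([.134,.991,0])
L=np.array([524.4,-28.2,80])
print("slot +y end",f(L+12.5*uy),"slot -3.5",f(L+12.5*uy-3.5*ux),"brass top",f(L+18*uy),"ring top",f(L+27*uy+[0,0,3]),"ringL",f(L-27*ux+[0,0,3]),"ringR",f(L+27*ux+[0,0,3]))
T=s["position"];k=T+[0.08,.6,-29.3]
print(k);print("collar +y",f(k+15*uy),f(k-15*ux),f(k+15*ux),"bladetip +y",f(k+11*uy+[0,0,-43]),"blade top",f(k+11*uy),"head top",f(k+13*uy+[0,0,42]))
E
```

```text
slot +y end [365. 206.] slot -3.5 [348. 206.] brass top [365. 180.] ring top [365. 139.] ringL [232. 269.] ringR [497. 270.]
[524.32706178 -27.04574181 130.83499082]
collar +y [364. 260.] [275. 345.] [452. 345.] bladetip +y [364. 218.] blade top [363. 283.] head top [363. 362.]
```

```bash
python3 - <<'E'
from h import *
im=cv2.imread("pics/w2.png");print(im[182:222,250:260].mean(2).astype(int))
s=read_state();print(s["position"])
a=snap("wrist","w2b");print(a[182:222,253:256].mean((1,2)).astype(int))
E
```

```text
[[107 109 108 109 104 105 103 103 104 106]
 [105 102 103 103 105 108 104 106 104 107]
 [101 103 100 103  99 101 106 104 103 105]
 [ 96  98 100 100 104 104 105 102  99 103]
 [ 98  95  97  98  97  98 101  98  99  99]
 [ 96  94  97  99  93  95  98  97  94 102]
 [ 91 106 103 105 103 103 103  96  97  98]
 [104 120 120 123 124 124 116 104  94  91]
 [111 124 139 139 136 140 130 115  95  93]
 [111 132 140 141 140 141 137 118  99  97]
 [107 131 142 144 143 143 136 115  98  95]
 [109 131 139 135 140 138 132 111  97  94]
 [107 119 117 114 112 116 120 109  96  92]
 [105 106  91  80  72  83  94 100  90  96]
 [107 107  86  61  52  61  81  94  93  92]
 [104 107  85  58  48  56  83  96  93  93]
 [105 110  85  60  51  59  82  97  94  96]
 [110 103  89  59  51  59  83  94  96  94]
 [108 106  87  61  51  60  87  96  93  94]
 [104 106  88  66  62  65  89  99  90  95]
 [107 105  97  85  87  88  95  98 100  94]
 [ 98 106 102 103  97 104 103 107  94  91]
 [ 89  95  97  96  95  99  99  94  86  87]
 [ 86  79  82  82  82  83  83  81  77  81]
 [ 81  81  85  82  80  85  78  85  83  81]
 [ 96  98  97  93 102  95  97  97  98  88]
 [101 104 100 104 102 100 104 105 104 102]
 [105 105 102 104 105 101 105 104  99 108]
 [101 105 105 104 104 106 106 105 108 107]
 [110 106 107 105 109 106 107 111 110 105]
 [105 107 109 109 109 107 112 108 107 109]
 [110 107 108 107 113 109 108 107 109 108]
 [106 104 103 104 100  99 103 104 107 108]
 [ 92  85  84  77  79  80  81  94  97 104]
 [ 71  56  44  46  44  46  49  58  82  96]
 [ 47  30   8  14  14   3  20  33  64  84]
 [ 22  11   7   8  16   1  11   8  41  74]
 [ 24  17   3   0  12   3  13  12  22  62]
 [  0   8  11  11  11   7   0   9  14  53]
 [  3   3  14   9  14  14  10   9  12  51]]
[524.24706178 -27.64574181 160.13499082]
[104 104 102 100 100  98 108 124 137 140 144 137 113  78  56  54  58  56
  56  67  84 103  99  85  83  99 103 104 104 106 110 108 103  79  45   9
   8   7   0   7]
```

servo_tool(motion=[[[0, 0, 8], 0, 1], [[0, 0, 7], 0, 1], [[0, 0, 0], 0, 1], [[0, 0, 0], 0, 1]])

```text
t: 5.58
position: [525.1, -28.8, 176.3]
tcp_rot: [0.753, 0.658, 0.001, 0.001]
ft_force: [-0.4, -0.3, -1.0]
opening: 0.08
gripper_force: 30.0
```

```bash
python3 - <<'E'
from h import *
s=read_state();print(s["position"],s["tcp_rot"],s["ft_force"])
a=snap("wrist","w3")
b=cv2.imread("pics/w2.png")[:,:,::-1]
c=np.hstack([cv2.resize(i[170:225,229:279],(400,440),interpolation=cv2.INTER_CUBIC) for i in (b,a)])
c=np.clip(c.astype(int)*1.3,0,255)
cv2.imwrite("pics/w3c.png",c[:,:,::-1])
E
```

```text
[525.11679458 -28.8053963  176.32488233] [7.52659273e-01 6.58409166e-01 6.37801497e-04 9.90750212e-04] [-0.40035252 -0.33054354 -1.03270152][ WARN:0@0.475] global loadsave.cpp:1063 imwrite_ Unsupported depth image for selected encoder is fallbacked to CV_8U.
```

View pics/w3c.png

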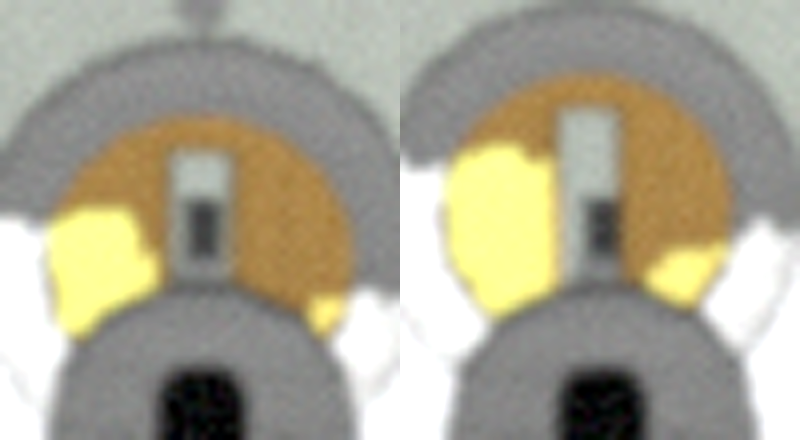

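The dark patch at local (203,198–258) stays fixed between the two views, so it is the blade. The light strip (168–235, 150 and below) is the slot. The blade is centred in x but 1.7 mm too far towards -y, so I correct that and lower gently.

servo_tool(motion=[[[0, 1.7, -8], 0, 1], [[0, 0, -7], 0, 1], [[0, 0, 0], 0, 1], [[0, 0, 0], 0, 1], [[0, 0, -4], 0, 1], [[0, 0, -4], 0, 1], [[0, 0, -4], 0, 1], [[0, 0, 0], 0, 1], [[0, 0, 0], 0, 1]])

```text
t: 6.38
position: [524.2, -27.0, 147.7]
tcp_rot: [0.753, 0.658, -0.0, -0.0]
ft_force: [0.4, -0.7, -0.1]
opening: 0.078
gripper_force: 30.0
```

servo_tool(motion=[[[0, 0, -7], 0, 1], [[0, 0, -7], 0, 1], [[0, 0, -7], 0, 1], [[0, 0, -7], 0, 1], [[0, 0, 0], 0, 1], [[0, 0, 0], 0, 1]])

```text
t: 6.88
position: [523.9, -26.9, 119.2]
tcp_rot: [0.753, 0.658, -0.0, -0.001]
ft_force: [-0.0, 0.2, -1.4]
opening: 0.079
gripper_force: 30.0
```

servo_tool(motion=[[[0, 0, -4], 0, 1], [[0, 0, -3], 0, 1], [[0, 0, -2], 0, 1], [[0, 0, -1.5], 0, 1], [[0, 0, 0], 0, 1], [[0, 0, 0], 0, 1]])

```text
t: 7.38
position: [524.5, -27.0, 109.6]
tcp_rot: [0.753, 0.658, 0.0, 0.0]
ft_force: [0.1, 1.1, 0.0]
opening: 0.078
gripper_force: 30.0
```

servo_tool(motion=[[[0, 0, -1], 0, 1], [[0, 0, -0.5], 0, 1], [[0, 0, 0], 0, 1], [[0, 0, 0], 0, 1]])

```text
t: 7.72
position: [524.9, -27.1, 109.2]
tcp_rot: [0.753, 0.658, 0.0, 0.0]
ft_force: [-2.3, -0.0, 5.2]
opening: 0.08
gripper_force: 30.0
```

servo_tool(motion=[[[0, 0, 0], -4, 1], [[0, 0, 0], -4, 1], [[0, 0, 0], -4, 1], [[0, 0, 0], -4, 1], [[0, 0, 0], 0, 1]])

```text
t: 8.13
position: [524.9, -27.0, 109.2]
tcp_rot: [0.838, 0.546, 0.0, 0.0]
ft_force: [-1.8, 0.5, 4.9]
opening: 0.078
gripper_force: 30.0
```

```bash
cat > st.py <<'E'
from h import *
s=read_state();R=Ro.from_quat(s["tcp_rot"]).as_matrix();print(s["t"],s["position"].round(1),"yaw",np.degrees(np.arctan2(R[1,0],R[0,0])).round(2)-90,s["ft_force"].round(1),s["wrist_torque"].round(2))
E
python3 st.py
```

```text
8.1333 [524.9 -27.  109.2] yaw -23.78 [-1.8  0.5  4.9] [ 0.11  0.54 -0.04]
```

servo_tool(motion=[[[0, 0, 0], -3, 1], [[0, 0, 0], -3, 1], [[0, 0, 0], 0, 1]])

```text
t: 8.38
position: [524.9, -27.1, 109.2]
tcp_rot: [0.865, 0.502, 0.0, 0.0]
ft_force: [-2.2, 0.6, 4.9]
opening: 0.082
gripper_force: 30.1
```

```bash
python3 st.py
```

```text
8.3833 [524.9 -27.1 109.2] yaw -29.700000000000003 [-2.2  0.6  4.9] [0.04 0.49 0.15]
```

servo_tool(motion=[[[0, 0, 0], -3, 1], [[0, 0, 0], -3, 1], [[0, 0, 0], 0, 1]])

```text
t: 8.63
position: [525.1, -27.1, 109.2]
tcp_rot: [0.89, 0.457, 0.001, 0.001]
ft_force: [-0.6, 0.6, 6.3]
opening: 0.083
gripper_force: 30.6
```

```bash
python3 st.py
```

```text
8.6333 [525.1 -27.1 109.2] yaw -35.64 [-0.6  0.6  6.3] [0.1  0.38 0.34]
```

servo_tool(motion=[[[0, 0, 0], -3, 1], [[0, 0, 0], -2, 1], [[0, 0, 0], 0, 1]])

```text
t: 8.88
position: [525.1, -27.1, 109.2]
tcp_rot: [0.908, 0.418, 0.0, 0.001]
ft_force: [-1.2, 0.4, 5.2]
opening: 0.082
gripper_force: 32.0
```

```bash
python3 st.py;python3 - <<'E'
from h import *
snap("side","d1");a=get_image("scene");cv2.imwrite("pics/s1.png",a[:,:,::-1])
b=cv2.imread("pics/s0.png")[:,:,::-1]
E
```

```text
8.8833 [525.1 -27.1 109.2] yaw -40.58 [-1.2  0.4  5.2] [0.01 0.33 0.53]
```

The torque rises steeply (0.53 N m at 33°), so this key hits a hard stop and is the wrong one. I turn it back past its first angle.

servo_tool(motion=[[[0, 0, 0], 6, 1], [[0, 0, 0], 6, 1], [[0, 0, 0], 6, 1], [[0, 0, 0], 6, 1], [[0, 0, 0], 6, 1], [[0, 0, 0], 6, 1], [[0, 0, 0], 5, 1], [[0, 0, 0], 0, 1]])

```text
t: 9.65
position: [524.5, -27.2, 109.3]
tcp_rot: [0.704, 0.711, -0.0, -0.0]
ft_force: [-3.7, 0.6, 8.0]
opening: 0.081
gripper_force: 30.1
```

```bash
python3 st.py
```

```text
9.65 [524.5 -27.2 109.3] yaw 0.5499999999999972 [-3.7  0.6  8. ] [ 0.07  0.92 -0.04]
```

servo_tool(motion=[[[0, 0, 0], 3, 1], [[0, 0, 0], 2, 1], [[0, 0, 0], 0, 1]])

```text
t: 9.9
position: [524.3, -27.3, 109.3]
tcp_rot: [0.673, 0.74, -0.0, -0.0]
ft_force: [-5.6, 0.2, 8.0]
opening: 0.084
gripper_force: 30.4
```

```bash
python3 st.py
```

```text
9.9 [524.3 -27.3 109.3] yaw 5.409999999999997 [-5.6  0.2  8. ] [-0.05  1.02 -0.36]
```

servo_tool(motion=[[[0, 0, 0], -6.5, 1], [[0, 0, 0], -6.6, 1], [[0, 0, 0], 0, 1], [[0, 0, 3], 0, 1], [[0, 0, 4], 0, 1], [[0, 0, 0], 0, 1]])

```text
t: 10.4
position: [524.8, -27.1, 115.8]
tcp_rot: [0.753, 0.658, 0.0, 0.0]
ft_force: [0.2, 0.5, -1.1]
opening: 0.083
gripper_force: 30.0
```

```bash
python3 st.py
```

```text
10.4 [524.8 -27.1 115.8] yaw -7.730000000000004 [ 0.2  0.5 -1.1] [-0.02  0.09 -0.  ]
```

servo_tool(motion=[[[0, 0, 20], 0, 1], [[0, 0, 35], 0, 1], [[-9.7, 33.4, 0], 1, 1], [[-9.7, 33.4, 0], 1, 1], [[-9.7, 33.4, 0], 1, 1], [[-9.7, 33.4, 0], 1, 1], [[0, 0, -20], 0, 1], [[0, 0, -20], 0, 1], [[0, 0, 0], 0, 1], [[0, 0, 0], 0, 1]])

```text
t: 11.23
position: [484.7, 106.6, 129.2]
tcp_rot: [0.73, 0.684, -0.001, -0.001]
ft_force: [0.0, 0.2, -0.6]
opening: 0.08
gripper_force: 30.0
```

```bash
python3 st.py
```

```text
11.2333 [484.7 106.6 129.2] yaw -3.730000000000004 [ 0.   0.2 -0.6] [-0.09  0.01  0.03]
```

servo_tool(motion=[[[0, 0, 0], 0, 1], [[0, 0, -4], 0, 1], [[0, 0, -4], 0, 1], [[0, 0, -4], 0, 1], [[0, 0, 0], 0, 1], [[0, 0, 0], 0, 1]])

```text
t: 11.73
position: [485.4, 106.5, 117.8]
tcp_rot: [0.73, 0.683, -0.0, -0.0]
ft_force: [-0.6, 0.1, 0.1]
opening: 0.081
gripper_force: 30.0
```

```bash
python3 st.py
```

```text
11.7333 [485.4 106.5 117.8] yaw -3.769999999999996 [-0.6  0.1  0.1] [ 0.    0.02 -0.02]
```

Tip is inside the slot without force. Continue down to 81.

servo_tool(motion=[[[0, 0, -8], 0, 1], [[0, 0, -8], 0, 1], [[0, 0, -8], 0, 1], [[0, 0, -7], 0, 1], [[0, 0, -3], 0, 1], [[0, 0, -2], 0, 1], [[0, 0, -1], 0, 1], [[0, 0, 0], 0, 1], [[0, 0, 0], 0, 1]])

```text
t: 12.48
position: [486.0, 106.6, 81.3]
tcp_rot: [0.73, 0.684, 0.0, 0.0]
ft_force: [-0.0, 0.4, -0.4]
opening: 0.08
gripper_force: 30.0
```

```bash
python3 st.py
```

```text
12.4833 [486.  106.6  81.3] yaw -3.760000000000005 [-0.   0.4 -0.4] [-0.07  0.07  0.01]
```

servo_tool(motion=[[[0, 0, -0.7], 0, 1], [[0, 0, 0.5], 0, 0.5], [[0, 0, 0], 0, 0.5], [[0, 0, 0], 0, 0.5], [[0, 0, 0], 0, 0.5], [[0, 0, 35], 0, 0.5], [[0, 0, 15], 0, 0.5], [[1.6, 24.8, 0], 0, 0.5], [[1.6, 24.8, 0], 0, 0.5], [[0, 0, -15], 0, 0.5]])

```text
t: 13.32
position: [491.4, 159.0, 119.0]
tcp_rot: [0.729, 0.684, 0.003, 0.002]
ft_force: [0.6, 0.2, -0.3]
opening: 0.496
gripper_force: 0.0
```

servo_tool(motion=[[[0, 0, -20], 0, 0.5], [[0, 0, -15], 0, 0.5], [[0, 0, 0], 0, 0.5], [[0, 0, 0], 0, 1], [[0, 0, 0], 0, 1], [[0, 0, 0], 0, 1], [[0, 0, 0], 0, 1], [[0, 0, 0], 0, 1], [[0, 0, 0], 0, 1], [[0, 0, 0], 0, 1]])

```text
t: 14.15
position: [489.2, 156.2, 81.3]
tcp_rot: [0.73, 0.684, 0.0, 0.0]
ft_force: [-0.8, 0.5, 1.8]
opening: 0.082
gripper_force: 30.0
```

```bash
python3 st.py; python3 -c "
from h import *
print(read_state()['opening'],read_state()['gripper_force'])"
```

```text
14.15 [489.2 156.2  81.3] yaw -3.760000000000005 [-0.8  0.5  1.8] [-0.1   0.14 -0.01]
0.08186405517972786 30.00076711177826
```

servo_tool(motion=[[[0, 0, 20], 0, 1], [[0, 0, 39], 0, 1], [[0, 0, 38], 0, 1], [[7.1, -36.7, 0], -0.8, 1], [[7.1, -36.7, 0], -0.8, 1], [[7.1, -36.7, 0], -0.8, 1], [[7.1, -36.6, 0], -0.8, 1], [[7.1, -36.6, 0], -0.8, 1], [[0, 0, -10], 0, 1], [[0, 0, -8], 0, 1]])

```text
t: 14.98
position: [524.5, -28.6, 159.5]
tcp_rot: [0.754, 0.656, 0.0, 0.0]
ft_force: [-0.1, 0.1, -0.6]
opening: 0.079
gripper_force: 30.0
```

servo_tool(motion=[[[0, 0, 0], 0, 1], [[0, 0, 0], 0, 1], [[0, 0, 0], 0, 1], [[0, 0, -4], 0, 1], [[0, 0, -4], 0, 1], [[0, 0, -4], 0, 1], [[0, 0, 0], 0, 1], [[0, 0, 0], 0, 1]])

```text
t: 15.65
position: [524.0, -26.9, 147.4]
tcp_rot: [0.753, 0.658, -0.0, -0.0]
ft_force: [-0.5, -0.1, -1.2]
opening: 0.08
gripper_force: 30.0
```

```bash
python3 st.py
```

```text
15.65 [524.  -26.9 147.4] yaw -7.739999999999995 [-0.5 -0.1 -1.2] [-0.1   0.05  0.02]
```

In the slot, no force. Down to home (109.3 minus a bit).

servo_tool(motion=[[[0, 0, -8], 0, 1], [[0, 0, -8], 0, 1], [[0, 0, -8], 0, 1], [[0, 0, -7], 0, 1], [[0, 0, -4], 0, 1], [[0, 0, -2], 0, 1], [[0, 0, -2], 0, 1], [[0, 0, 0], 0, 1], [[0, 0, 0], 0, 1]])

```text
t: 16.4
position: [524.8, -27.2, 109.3]
tcp_rot: [0.753, 0.658, 0.0, 0.0]
ft_force: [0.2, -0.4, 1.2]
opening: 0.079
gripper_force: 30.0
```

```bash
python3 st.py
```

```text
16.4 [524.8 -27.2 109.3] yaw -7.75 [ 0.2 -0.4  1.2] [-0.03  0.08 -0.01]
```

servo_tool(motion=[[[0, 0, -0.8], 0, 1], [[0, 0, 0], -5, 1], [[0, 0, 0], -5, 1], [[0, 0, 0], -5, 1], [[0, 0, 0], -4, 1], [[0, 0, 0], -3, 1], [[0, 0, 0], -3, 1], [[0, 0, 0], -3, 1], [[0, 0, 0], 0, 1]])

```text
t: 17.15
position: [525.1, -27.3, 109.3]
tcp_rot: [0.89, 0.455, 0.001, 0.001]
ft_force: [-1.1, 0.2, 4.7]
opening: 0.085
gripper_force: 30.0
```

```bash
python3 st.py
```

```text
17.15 [525.1 -27.3 109.3] yaw -35.85 [-1.1  0.2  4.7] [0.02 0.43 0.06]
```

servo_tool(motion=[[[0, 0, 0], -3, 1], [[0, 0, 0], -3, 1], [[0, 0, 0], 0, 1]])

```text
t: 17.4
position: [525.2, -27.4, 109.3]
tcp_rot: [0.913, 0.408, 0.001, 0.001]
ft_force: [-0.6, -0.3, 5.8]
opening: 0.08
gripper_force: 30.0
```

```bash
python3 st.py
```

```text
17.4 [525.2 -27.4 109.3] yaw -41.8 [-0.6 -0.3  5.8] [-0.06  0.33 -0.05]
```

servo_tool(motion=[[[0, 0, 0], -3, 1], [[0, 0, 0], -3, 1], [[0, 0, 0], 0, 1]])

```text
t: 17.65
position: [525.3, -27.5, 109.2]
tcp_rot: [0.933, 0.36, 0.001, 0.001]
ft_force: [-0.6, 0.3, 5.0]
opening: 0.081
gripper_force: 30.0
```

```bash
python3 st.py
```

```text
17.65 [525.3 -27.5 109.2] yaw -47.78 [-0.6  0.3  5. ] [-0.08  0.29  0.02]
```

It turns freely past 40°, so this is the right key. I continue to its stop.

servo_tool(motion=[[[0, 0, 0], -5, 1], [[0, 0, 0], -5, 1], [[0, 0, 0], -5, 1], [[0, 0, 0], -5, 1], [[0, 0, 0], -3, 1], [[0, 0, 0], -3, 1], [[0, 0, 0], 0, 1]])

```text
t: 18.23
position: [525.6, -28.0, 109.3]
tcp_rot: [0.99, 0.141, 0.001, 0.001]
ft_force: [-0.0, -2.1, 4.4]
opening: 0.08
gripper_force: 30.0
```

```bash
python3 st.py
```

```text
18.2333 [525.6 -28.  109.3] yaw -73.74 [-0.  -2.1  4.4] [-0.48  0.1   0.03]
```

servo_tool(motion=[[[0, 0, 0], -3, 1], [[0, 0, 0], -3, 1], [[0, 0, 0], 0, 1]])

```text
t: 18.48
position: [525.6, -28.1, 109.3]
tcp_rot: [0.996, 0.09, 0.001, 0.001]
ft_force: [-0.5, -2.4, 4.4]
opening: 0.082
gripper_force: 30.0
```

```bash
python3 st.py
```

```text
18.4833 [525.6 -28.1 109.3] yaw -79.71000000000001 [-0.5 -2.4  4.4] [-0.59  0.04  0.07]
```

servo_tool(motion=[[[0, 0, 0], -3, 1], [[0, 0, 0], -3, 1], [[0, 0, 0], 0, 1]])

```text
t: 18.73
position: [525.6, -28.2, 109.3]
tcp_rot: [0.999, 0.038, 0.001, 0.001]
ft_force: [1.0, -2.8, 5.3]
opening: 0.082
gripper_force: 30.5
```

```bash
python3 st.py
```

```text
18.7333 [525.6 -28.2 109.3] yaw -85.65 [ 1.  -2.8  5.3] [-0.62  0.12  0.37]
```

servo_tool(motion=[[[0, 0, 0], -3, 1], [[0, 0, 0], -3, 1], [[0, 0, 0], 0, 1]])

```text
t: 18.98
position: [525.6, -28.2, 109.3]
tcp_rot: [1.0, -0.014, 0.001, 0.001]
ft_force: [1.1, -3.2, 6.1]
opening: 0.087
gripper_force: 32.7
```

```bash
python3 st.py
```

```text
18.9833 [525.6 -28.2 109.3] yaw -91.62 [ 1.1 -3.2  6.1] [-0.61  0.07  0.52]
```

At the stop (0.52 N m). I relax slightly within the play, let go, and lift.

servo_tool(motion=[[[0, 0, 0], 5, 1], [[0, 0, 0.3], 0, 1], [[0, 0, 0], 0, 0.5], [[0, 0, 0], 0, 0.5], [[0, 0, 0], 0, 0.5], [[0, 0, 0], 0, 0.5], [[0, 0, 0], 0, 0.5], [[0, 0, 30], 0, 0.5], [[0, 0, 40], 0, 0.5], [[0, 0, 40], 0, 0.5]])

```text
t: 19.82
position: [522.9, -26.6, 218.1]
tcp_rot: [1.0, 0.028, -0.002, -0.001]
ft_force: [0.8, -0.4, 0.8]
opening: 0.497
gripper_force: 0.0
```

servo_tool(motion=[[[-20, 30, 20], 7, 0.5], [[-20, 30, 20], 7, 0.5], [[-20, 30, 10], 7, 0.5], [[-10, 20, 0], 7, 0.5], [[0, 0, 0], 7, 0.5], [[0, 0, 0], 7, 0.5], [[0, 0, 0], 7, 0.5], [[0, 0, 0], 7, 0.5], [[0, 0, 0], 7, 0.5], [[0, 0, 0], 7, 0.5]])

```text
t: 20.65
position: [454.0, 83.1, 268.0]
tcp_rot: [0.801, 0.599, -0.0, -0.0]
ft_force: [-0.6, 0.1, 0.4]
opening: 0.5
gripper_force: 0.0
```

servo_tool(motion=[[[0, 0, 0], 7, 0.3], [[0, 0, 0], 0, 0.5], [[0, 0, 0], 0, 0.5]])

```text
t: 20.9
position: [454.1, 83.0, 268.1]
tcp_rot: [0.766, 0.643, -0.0, -0.0]
ft_force: [0.8, 0.6, 0.5]
opening: 0.507
gripper_force: 0.0
```

```bash
python3 st.py; python3 - <<'E'
from h import *
s=read_state();a=snap("wrist","w4");b=snap("side","d4")
x,y=map(int,proj("wrist",(510,20,80),s));print(x,y);y=max(y,100)
c=cv2.resize(a,(400,300));d=cv2.resize(b[160:310,180:380],(400,300))
e=cv2.resize(a[0:300,156:356],(400,600))
cv2.imwrite("pics/f.png",np.hstack([np.vstack([c,d]),e])[:,:,::-1])
E
```

```text
20.9 [454.1  83.  268.1] yaw -9.939999999999998 [0.8 0.6 0.5] [-0.11  0.07  0.05]
303 215
```

View pics/f.png

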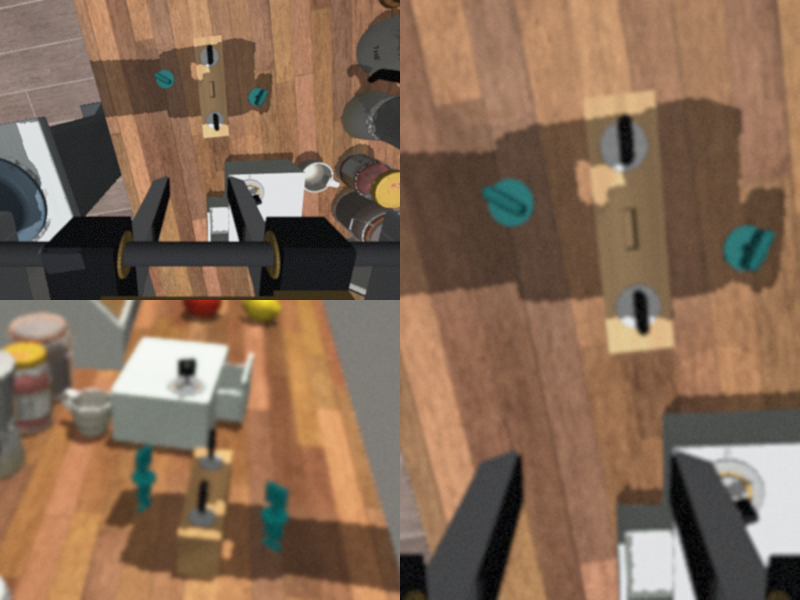

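The picture shows the drawer open at (230,390) and the right key standing turned in the lock at (187,370). The two other keys are seated in the rack's outer slots, the middle slot is empty, and both look-alikes are unmoved.

```bash
python3 -c "
from plant import job_done
print(job_done())"
```

```text
the job is handed in; nothing more can be done
None
```

The job is handed in: the rack's middle key was the right one and is fully home in the lock, turned to its stop with the drawer open; the one wrong key I tried is back in its slot, the third was never needed, and nothing around was touched.

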